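# Fit the missing levelling feet to an upturned machine plinth

### The arm

A 7-joint arm with a two-finger parallel gripper is mounted at the origin on the work surface. World frame = base frame: x ahead of the robot, y to its left, z up, the work surface at z = 0. Lengths are in m, angles in rad, forces in N, time in s.
With the tool pointing down it reaches from about 0.4 to 0.85 m from the base axis. Payload 4.5 kg.
Tool frame: the origin (TCP) lies at the very end of the fingers, on their centre line; the grasp point (between the pads) lies 19 mm behind it; y points along the fingers, x is the direction in which the jaws open and shut, and the axes are right-handed (so a half turn about y gives the same grasp; the last joint's range is limited). The gripper opens to 88 mm and grips with 3 to 60 N. Pads are 18 mm wide; open, the fingers measure 123 mm over their backs; the gripper's body (75 mm by 187 mm) begins 45 mm behind the grasp point.
Start: joints at [1.148, 0.689, -0.195, 1.565, 0.157, 0.902, -0.215], TCP at [0.276, -0.561, 0.239] pointing down, gripper open.
Joint ranges: [-3.01, 3.01], [-0.46, 2.08], [-1.47, 1.51], [0.13, 2.56], [-1, 4.14], [0.04, 2.09], [-2.66, 2.66]. Speed limits (rad/s): [2.57, 2.57, 3.14, 3.14, 3.14, 3.14, 3.14].

### API

Orientations are given as a unit quaternion [x, y, z, w].
In Python, from plant import r gives the robot as it stands.
- The arm moves only by the shell command python3 -m inch 'ROWS' [OPENING] [FORCE]. ROWS is JSON, a list of rows, each a list of 6 numbers: the shift along the tool's x, y, z in mm, then the turn, a rotation vector about the tool's x, y, z in rad. In form: [[x, y, z, ax, ay, az], ...]. A call has 1 to 12 rows; each row shifts and turns the commanded pose from where the row before left it, along the tool's axes as they then stand; what a row does not reach is not made up. A row lasts 1/12 s, in which the tool goes at most 41.7 mm and 7.16 degrees, less where a joint would pass 70% of its speed; a pose out of reach is approached as far as the arm can. A call is refused whole if a number of a shift passes 41.7 or a number of a turn 0.125, either way. A call with a gripper value outside its range is refused whole. OPENING is the finger opening in mm, from 0 to 88.1, set as the call begins (- or left out, the last holds). The fingers move at their own pace and stop on an object; FORCE is the grip in N (left out, the last holds). Time passes only in rows, so rows that do not move let the fingers close. It gives the time, the measured TCP pose, the force and the opening at its end, in the units of the state.
- r.get_state(): the state, without advancing time (a new reading comes with each control period).
- r.snapshot(name): name is "scene" or "side" or "wrist"; returns a dict with "img" (384x512x3 uint8, red, green, blue), "range_z" (384x512 float32, m along the optical axis (not along the pixel's ray), 0 where there is no reading), "mtx" (3x3 intrinsics, pixels), "camera_from_world" (4x4, takes a point from world to camera coordinates); the wrist camera has in their place "tool_from_camera" (4x4, takes a point from camera to tool coordinates, whose origin is the TCP and whose axes are the tool frame's). Camera axes: x right, y down, z forward; pixel columns grow to the right and rows downward; lengths in m; the calibration is good to about 2 mm. A picture is of the moment at which its call begins: read the wrist's pose just before it.
- r.finish_job(): hands the job in, once; it reports no verdict.
The state is a dict: "clock": time; "q": joint angles; "qd": joint speeds; "joint_torque": joint torques, N m; "tool_pos": TCP position; "eef_rot": TCP orientation; "contact_force": force on the tool from outside, world axes, zero at the start; "moment": the same for the moment, N m; "opening": opening from 0.0 (shut) to 1.0 (fully open).
Only numpy, scipy, OpenCV 4.12 (cv2) and the standard library are available. Lean on these libraries where they do the work, as an engineer would, in place of code of your own. Each camera call takes 0.05 s, during which the arm holds its last target.

### The job

The welded plinth is clamped upside down on the bench and two of its four legs still have no foot. Take the two rectangular levelling feet from the tray and push one into each open leg, all the way home so that its flange sits flat on the end of the tube, and let go. Leave the square feet, the jar and the pliers where they are.

Things in the scene. Friction and masses are not known exactly. Their poses are not given: they have to be found in the camera images.
- plinth: Frame of a small machine plinth, upside down on the table: rails of dark steel 40 x 40 mm box section, outer size 200 (x) x 240 (y) mm, 40 mm high, open in the middle. Four legs stand on its corners, their axes at x = -70 or +70 mm and y = -100 or +100 mm from the centre. Origin: centre of the frame at table height; z up. Fixed.
- leg_a: Upright leg of the upturned plinth, on any of its four corners: 60 x 40 mm box section, 3 mm wall (bore 54 x 34 mm), 100 mm tall. Origin: centre of its upper end, level with the rim, 140 mm above the table; x along the 60 mm side, z up. Fixed. Open: a foot is to go in. The foot's ribs grip the tube: the first 16 mm slide in freely, then it takes a push of 3 to 8 N down to the stop and stays where left.
- leg_b: Upright leg of the upturned plinth, on any of its four corners: 60 x 40 mm box section, 3 mm wall (bore 54 x 34 mm), 100 mm tall. Origin: centre of its upper end, level with the rim, 140 mm above the table; x along the 60 mm side, z up. Fixed. Open: a foot is to go in. The foot's ribs grip the tube: the first 16 mm slide in freely, then it takes a push of 3 to 8 N down to the stop and stays where left.
- leg_c: Upright leg of the upturned plinth, on any of its four corners: 60 x 40 mm box section, 3 mm wall (bore 54 x 34 mm), 100 mm tall. Origin: centre of its upper end, level with the rim, 140 mm above the table; x along the 60 mm side, z up. Fixed. It already has its foot, whose top stands 33 mm above the rim.
- leg_d: Upright leg of the upturned plinth, on any of its four corners: 60 x 40 mm box section, 3 mm wall (bore 54 x 34 mm), 100 mm tall. Origin: centre of its upper end, level with the rim, 140 mm above the table; x along the 60 mm side, z up. Fixed. It already has its foot, whose top stands 33 mm above the rim.
- clamp: Hold-down clamp inside the plinth's frame: 50 x 50 x 34 mm magnet foot, upright steel bar 14 mm thick and 180 mm high over the origin, arm along its +y with a screw 55 mm from the bar pressing on the frame; the screw's cross-handle (56 mm, along y) is 141 mm high. Origin: under the bar, at table height; z up. Fixed.
- tray: Open sheet-metal tray, 210 (x) x 225 (y) mm, walls 3 mm thick and 20 mm high, floor 3 mm thick. Origin: centre of its underside, at table height; z up. Fixed. The four loose feet and the jar stand in it.
- foot_a: Loose black levelling foot standing in the tray on its ribbed insert (52.5 x 32.5 mm, 30 mm long, lowest 8 mm tapered by 3 mm a side). Flange 60 x 40 x 5 mm, on it a steel hexagon 24 mm tall, 30 mm across flats (one pair faces +y and -y), then a 4 mm pad. Origin: centre of the flange's underside, where it meets the rim when home; x along the 60 mm side, z up. 60 to 130 g. Goes in either way round.
- foot_b: Loose black levelling foot standing in the tray on its ribbed insert (52.5 x 32.5 mm, 30 mm long, lowest 8 mm tapered by 3 mm a side). Flange 60 x 40 x 5 mm, on it a steel hexagon 24 mm tall, 30 mm across flats (one pair faces +y and -y), then a 4 mm pad. Origin: centre of the flange's underside, where it meets the rim when home; x along the 60 mm side, z up. 60 to 130 g. Goes in either way round.
- foot_c: Loose black levelling foot standing in the tray on its ribbed insert (32.5 x 32.5 mm, 30 mm long, lowest 8 mm tapered by 3 mm a side). Flange 40 x 40 x 5 mm, on it a steel hexagon 24 mm tall, 30 mm across flats (one pair faces +y and -y), then a 4 mm pad. Origin: centre of the flange's underside, where it meets the rim when home; x along one side, z up. 70 g. For another job: to stay.
- foot_d: Loose black levelling foot standing in the tray on its ribbed insert (32.5 x 32.5 mm, 30 mm long, lowest 8 mm tapered by 3 mm a side). Flange 40 x 40 x 5 mm, on it a steel hexagon 24 mm tall, 30 mm across flats (one pair faces +y and -y), then a 4 mm pad. Origin: centre of the flange's underside, where it meets the rim when home; x along one side, z up. 70 g. For another job: to stay.
- jar: Closed jar of thread paste standing in the tray among the feet, 50 mm in diameter, 68 mm high. Origin: centre of its underside; z up. Loose; to stay where it is.
- pliers: Steel locking pliers lying flat on the table beyond the work, about 210 mm long (x), 75 mm wide, 18 mm high. Origin: on the table, about mid length; z up. Loose; to stay where they are.
Mind the look-alikes: they are no part of the job. What is shaped like the foot_a but green is not meant.

How it is judged:
On the way:
1. one rectangular foot sits home in an open leg (((distance between foot_a and leg_a below 0.003 m and angle between the z axis of foot_a and the z axis of leg_a, either way round below 0.06 rad and angle between the x axis of foot_a and the x axis of leg_a, either way round below 0.1 rad) or (distance between foot_a and leg_b below 0.003 m and angle between the z axis of foot_a and the z axis of leg_b, either way round below 0.06 rad and angle between the x axis of foot_a and the x axis of leg_b, either way round below 0.1 rad) or (distance between foot_b and leg_a below 0.003 m and angle between the z axis of foot_b and the z axis of leg_a, either way round below 0.06 rad and angle between the x axis of foot_b and the x axis of leg_a, either way round below 0.1 rad) or (distance between foot_b and leg_b below 0.003 m and angle between the z axis of foot_b and the z axis of leg_b, either way round below 0.06 rad and angle between the x axis of foot_b and the x axis of leg_b, either way round below 0.1 rad))), for 0.2 s.
At the end, for the whole second after the job is handed in: Both rectangular feet sit home, one in each of the two open legs: flange centre within 3 mm of the centre of the leg's mouth (height included), upright within 0.06 rad of the leg, long sides parallel within 0.1 rad, released and at rest ((((distance between foot_a and leg_a below 0.003 m and angle between the z axis of foot_a and the z axis of leg_a, either way round below 0.06 rad and angle between the x axis of foot_a and the x axis of leg_a, either way round below 0.1 rad) and (distance between foot_b and leg_b below 0.003 m and angle between the z axis of foot_b and the z axis of leg_b, either way round below 0.06 rad and angle between the x axis of foot_b and the x axis of leg_b, either way round below 0.1 rad)) or ((distance between foot_a and leg_b below 0.003 m and angle between the z axis of foot_a and the z axis of leg_b, either way round below 0.06 rad and angle between the x axis of foot_a and the x axis of leg_b, either way round below 0.1 rad) and (distance between foot_b and leg_a below 0.003 m and angle between the z axis of foot_b and the z axis of leg_a, either way round below 0.06 rad and angle between the x axis of foot_b and the x axis of leg_a, either way round below 0.1 rad))) and linear speed of each of foot_a, foot_b below 0.02 m/s and angular speed of each of foot_a, foot_b below 0.2 rad/s); the robot touches nothing.
It fails at once if a square foot is shifted by more than 25 mm or tipped over (distance of foot_c from where it was at the start of the episode above 0.025 m or angle between foot_c's own z axis and vertical above 0.4 rad).
It fails at once if a square foot is shifted by more than 25 mm or tipped over (distance of foot_d from where it was at the start of the episode above 0.025 m or angle between foot_d's own z axis and vertical above 0.4 rad).
It fails at once if the jar is shifted by more than 25 mm or tipped over (distance of jar from where it was at the start of the episode above 0.025 m or angle between jar's own z axis and vertical above 0.4 rad).
It fails at once if the pair of pliers is shifted by more than 25 mm or tipped over (distance of pliers from where it was at the start of the episode above 0.025 m or angle between pliers's own z axis and vertical above 0.4 rad).
It also fails if it takes over 72 s, if anything falls off the work surface, if the arm or the gripper's body presses on something with over 40 N, if the wrist force passes 120 N, or if a joint passes its speed limit or range.

## Working session

There is one attempt and no reset: what is moved stays moved. The work goes in short steps, Python scripts to look and compute and a shell command to move; the robot and the scene stay as the last step left them, time stands still between calls to the robot, and variables do not carry over. Pictures are saved under pics/ and viewed, and the job is handed in when it is done.

```bash
ls; mkdir -p pics
python3 - <<'E'
from plant import r
import cv2,numpy as np
s=r.get_state(); print({k:np.round(v,3).tolist() for k,v in s.items()})
for n in("scene","side","wrist"):
    d=r.snapshot(n); cv2.imwrite(f"pics/{n}0.png",d["img"][:,:,::-1])
    np.savez(f"pics/{n}0.npz",**d)
    print(n,np.round(d["mtx"],1).tolist()); print(np.round(d.get("camera_from_world",d.get("tool_from_camera")),3).tolist())
E
```

```text
pics
{'clock': 0.0, 'q': [1.148, 0.69, -0.195, 1.566, 0.157, 0.902, -0.215], 'qd': [-0.001, -0.0, 0.002, -0.003, -0.001, -0.0, -0.0], 'joint_torque': [0.001, -52.757, -1.267, -15.343, -0.053, 0.006, 0.0], 'tool_pos': [0.275, -0.56, 0.238], 'eef_rot': [-0.6, 0.374, -0.373, 0.601], 'contact_force': [-0.358, 0.117, 0.34], 'moment': [0.027, -0.012, -0.014], 'opening': 1.001}
scene [[415.1, 0.0, 252.0], [0.0, 415.1, 187.6], [0.0, 0.0, 1.0]]
[[-0.041, 0.999, -0.013, 0.043], [0.815, 0.026, -0.579, -0.445], [-0.578, -0.035, -0.816, 1.558], [0.0, 0.0, 0.0, 1.0]]
side [[427.4, 0.0, 257.3], [0.0, 427.4, 192.0], [0.0, 0.0, 1.0]]
[[-0.952, -0.307, 0.014, 0.594], [-0.176, 0.508, -0.843, 0.212], [0.252, -0.805, -0.538, 1.007], [0.0, 0.0, 0.0, 1.0]]
wrist [[330.9, 0.0, 258.2], [0.0, 330.9, 199.6], [0.0, 0.0, 1.0]]
[[1.0, 0.001, 0.001, -0.0], [-0.001, -0.289, 0.957, -0.144], [0.001, -0.957, -0.289, 0.074], [0.0, 0.0, 0.0, 1.0]]
```

View pics/scene0.png

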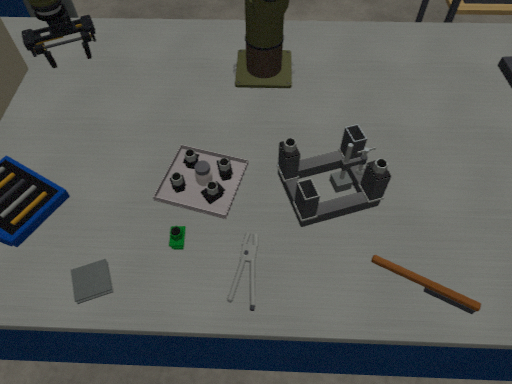

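View pics/side0.png

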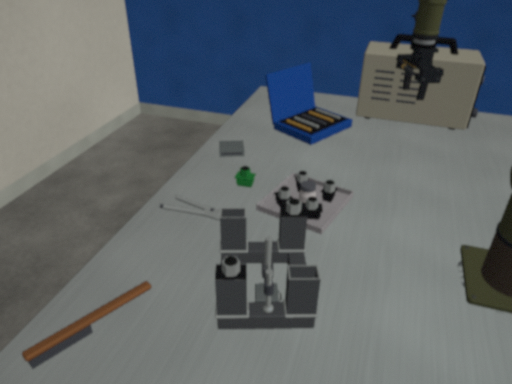

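View pics/wrist0.png

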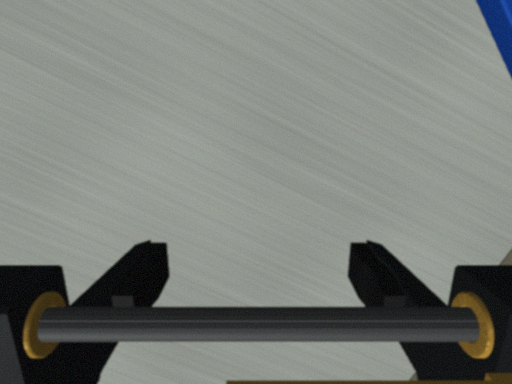

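Run:
```python
import cv2,numpy as np
a=cv2.imread("pics/scene0.png")[140:225,145:260]; b=cv2.imread("pics/scene0.png")[120:230,265:400]
cv2.imwrite("pics/trayz.png",cv2.resize(a,None,fx=6,fy=6,interpolation=cv2.INTER_CUBIC))
cv2.imwrite("pics/plz.png",cv2.resize(b,None,fx=5,fy=5,interpolation=cv2.INTER_CUBIC))
```

```text
(no output)
```

View pics/trayz.png

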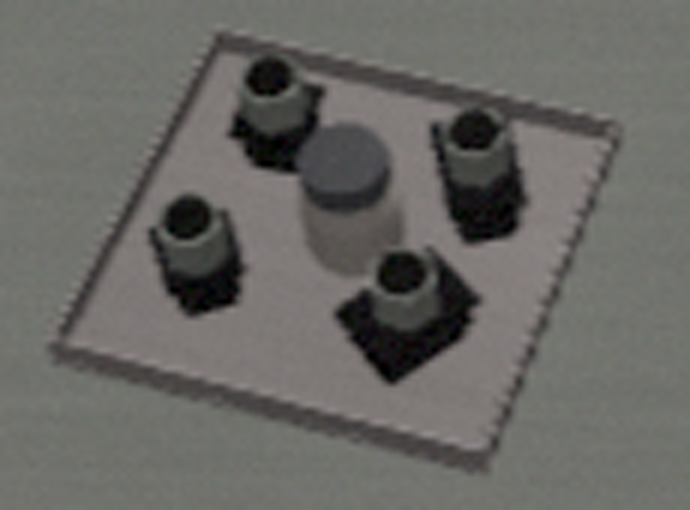

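View pics/plz.png

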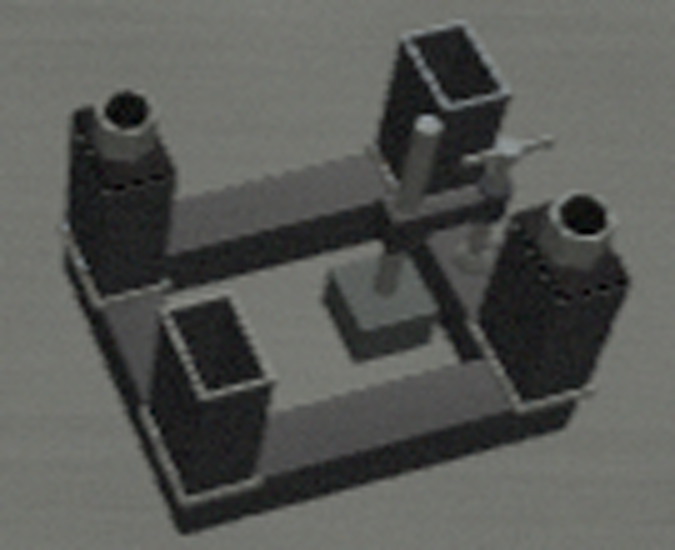

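```bash
cat > h.py <<'E'
import numpy as np,cv2
from scipy.spatial.transform import Rotation as R
def ray(d,uv,z,Twc=None):
    uv=np.atleast_2d(uv).astype(float)
    if Twc is None: Twc=np.linalg.inv(d["camera_from_world"])
    dc=np.c_[uv,np.ones(len(uv))]@np.linalg.inv(d["mtx"]).T
    dw=dc@Twc[:3,:3].T; o=Twc[:3,3]
    return o+dw*((z-o[2])/dw[:,2])[:,None]
def Tw(s):
    T=np.eye(4);T[:3,:3]=R.from_quat(s["eef_rot"]).as_matrix();T[:3,3]=s["tool_pos"];return T
def proj(d,P):
    P=np.atleast_2d(P);c=P@d["camera_from_world"][:3,:3].T+d["camera_from_world"][:3,3]
    p=c@d["mtx"].T;return p[:,:2]/p[:,2:]
def plan(s,xyz,xdir):
    """world target TCP, tool down, jaw axis xdir; returns world-aligned delta in tool axes & rotvec"""
    T=Tw(s);y=np.array([0,0,-1.]);x=np.array(xdir,float);x/=np.linalg.norm(x)
    if x@T[:3,0]<0:x=-x
    Rt=np.c_[x,y,np.cross(x,y)]
    dr=R.from_matrix(T[:3,:3].T@Rt).as_rotvec()
    d0=T[:3,:3].T@(np.array(xyz)-T[:3,3])*1000
    return d0,dr,Rt
E
python3 - <<'E'
from h import *
from plant import r
s=r.get_state();T=Tw(s);print(np.round(T,3))
d=dict(np.load("pics/scene0.npz"))
S=lambda l:np.array(l)
f=S([[270,75],[475,130],[188,215],[402,272]])/6+[145,140]
print("pads",np.round(ray(d,f,.066),3))
tr=S([[222,35],[622,125],[485,465],[55,345]])/6+[145,140]
print("tray",np.round(ray(d,tr,.02),3))
print("jar",np.round(ray(d,S([345,155])/6+[145,140],.068),3))
la=S([[403,40],[465,25],[510,95],[447,107]])/5+[265,120]
lb=S([[160,310],[228,297],[272,378],[207,397]])/5+[265,120]
for l in(la,lb):
    p=ray(d,l,.14);print("leg",np.round(p,3),p.mean(0))
print("footed",np.round(ray(d,S([[127,110],[582,217]])/5+[265,120],.173),3))
print("clamp",np.round(ray(d,S([430,125])/5+[265,120],.18),3),np.round(ray(d,S([[470,158],[550,138]])/5+[265,120],.141),3))
E
```

```text
[[ 0.441 -0.001  0.897  0.275]
 [-0.897  0.001  0.441 -0.561]
 [-0.001 -1.    -0.     0.238]
 [ 0.     0.     0.     1.   ]]
pads [[ 0.471 -0.208  0.066]
 [ 0.503 -0.103  0.066]
 [ 0.559 -0.236  0.066]
 [ 0.59  -0.13   0.066]]
tray [[ 0.406 -0.248  0.02 ]
 [ 0.461 -0.034  0.02 ]
 [ 0.666 -0.088  0.02 ]
 [ 0.605 -0.301  0.02 ]]
jar [[ 0.522 -0.164  0.068]]
leg [[0.429 0.245 0.14 ]
 [0.416 0.281 0.14 ]
 [0.469 0.301 0.14 ]
 [0.479 0.265 0.14 ]] [0.44854093 0.27288175 0.14      ]
leg [[0.625 0.102 0.14 ]
 [0.615 0.138 0.14 ]
 [0.666 0.158 0.14 ]
 [0.678 0.124 0.14 ]] [0.64606181 0.13040703 0.14      ]
footed [[0.516 0.084 0.173]
 [0.583 0.317 0.173]]
clamp [[0.528 0.243 0.18 ]] [[0.517 0.273 0.141]
 [0.502 0.319 0.141]]
```

```bash
python3 -m inch '[[-20,0,36,0,0,0],[-20,0,36,0,0,0],[-20,0,36,0,0,0],[-20,0,36,0,0,0],[-20,0,36,0,0,0],[-20,0,36,0,0,0],[-20,0,36,0,0,0],[-20,0,36,0,0,0],[-20,0,36,0,0,0],[-20,0,36,0,0,0],[-20,0,36,0,0,0],[-20,0,36,0,0,0]]' 56
python3 -m inch '[[0,0,0,0,0,0],[0,0,0,0,0,0],[0,0,0,0,0,0]]'
python3 - <<'E'
from h import *
from plant import r
s=r.get_state();T=Tw(s);print(np.round(T,3))
d=r.snapshot("wrist");np.savez("pics/w1.npz",T=T,**d);cv2.imwrite("pics/w1.png",d["img"][:,:,::-1])
E
```

```text
clock: 1.15
tool_pos: [0.5582, -0.1531, 0.2386]
eef_rot: [0.6, -0.374, 0.374, -0.6]
contact_force: [0.9, -0.5, -0.5]
opening: 0.638
clock: 1.4
tool_pos: [0.5569, -0.1556, 0.2384]
eef_rot: [0.601, -0.374, 0.374, -0.6]
contact_force: [-0.7, 0.1, -0.4]
opening: 0.629
[[ 0.441 -0.001  0.898  0.557]
 [-0.898 -0.001  0.441 -0.156]
 [ 0.    -1.    -0.002  0.238]
 [ 0.     0.     0.     1.   ]]
```

View pics/w1.png

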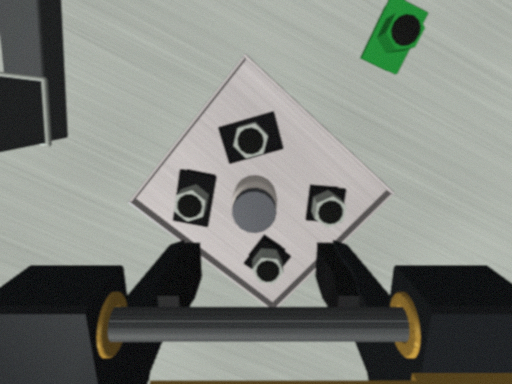

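Run:
```python
from h import *
d=dict(np.load("pics/w1.npz"));im=d["img"];T=d["T"]@d["tool_from_camera"]
cv2.imwrite("pics/w1z.png",cv2.resize(im[100:240,160:300,::-1],None,fx=4.2,fy=4.2,interpolation=cv2.INTER_CUBIC))
g=im.max(2)
out=[]
for n,(x0,y0,x1,y1) in dict(top=(212,105,292,168),left=(165,160,224,235),right=(298,175,355,232)).items():
    sub=g[y0:y1,x0:x1]; m=(sub<60).astype(np.uint8)
    nn,lab,st,ce=cv2.connectedComponentsWithStats(m)
    print(n,[(st[i].tolist(),np.round(ce[i]+[x0,y0],1).tolist()) for i in range(1,nn) if st[i][4]>60])
    for i in range(1,nn):
        if st[i][4]<60: continue
        c=np.argwhere(lab==i)[:,::-1].astype(np.float32)+[x0,y0]
        out.append(i)
        # metric points on plane
        P=ray(d,c,.038,T)[:,:2].astype(np.float32)*1000
        print("  flange plane minAreaRect",cv2.minAreaRect(P)); 
        P=ray(d,ce[i]+[x0,y0],.066,T); print("  if pad:",np.round(P,4))
# depth
z=d["range_z"];v,u=np.mgrid[:384,:512]
K=d["mtx"];X=np.stack([(u-K[0,2])/K[0,0]*z,(v-K[1,2])/K[1,1]*z,z],-1)@T[:3,:3].T+T[:3,3]
print(X[137,251],X[150,235],X[198,193],X[175,190],X[212,255],X[250,310], X[100,100])
np.save("pics/X1.npy",X)
```

```text
top [([8, 7, 62, 51, 1099], [251.4, 135.0]), ([27, 24, 24, 24, 460], [250.1, 140.5])]
  flange plane minAreaRect ((586.2843017578125, -132.53207397460938), (37.69227981567383, 57.2486686706543), 41.78598403930664)
  if pad: [[ 0.5919 -0.1313  0.066 ]]
  flange plane minAreaRect ((583.5223999023438, -133.7095489501953), (23.53884506225586, 23.820560455322266), 26.208913803100586)
  if pad: [[ 0.5867 -0.1324  0.066 ]]
left [([13, 10, 38, 56, 788], [198.3, 188.6]), ([13, 35, 23, 22, 389], [189.0, 205.6])]
  flange plane minAreaRect ((501.0081787109375, -105.40092468261719), (58.669071197509766, 37.26782989501953), 14.563037872314453)
  if pad: [[ 0.5216 -0.107   0.066 ]]
  flange plane minAreaRect ((490.3365173339844, -104.1363296508789), (24.058626174926758, 23.73849105834961), 68.31184387207031)
  if pad: [[ 0.5013 -0.1056  0.066 ]]
right [([9, 11, 38, 34, 371], [322.3, 195.7]), ([21, 26, 23, 22, 385], [330.2, 211.8])]
  flange plane minAreaRect ((558.3218383789062, -236.70770263671875), (38.804534912109375, 37.53035354614258), 21.903839111328125)
  if pad: [[ 0.5694 -0.2207  0.066 ]]
  flange plane minAreaRect ((552.50146484375, -246.06260681152344), (24.418787002563477, 24.458202362060547), 26.199565887451172)
  if pad: [[ 0.5581 -0.2362  0.066 ]]
[ 0.58989577 -0.13181902  0.0644944 ] [ 0.56751603 -0.12349177  0.03688951] [ 0.50961997 -0.10597753  0.06400944] [ 0.52212848 -0.09169467  0.03687913] [ 0.52530786 -0.16767259  0.06894442] [ 0.48920124 -0.26200614  0.00130451] [ 5.45573224e-01  3.40474023e-02 -4.51348129e-04]
```

View pics/w1z.png

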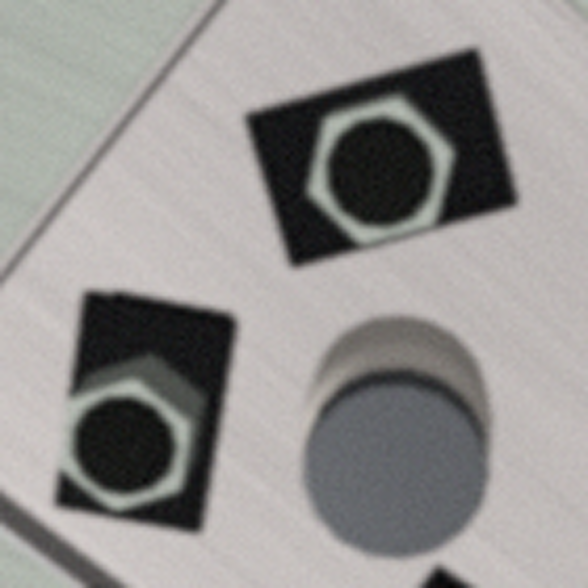

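```bash
cat >> h.py <<'E'
def show(s,xyz,deg):
    a=np.radians(deg);d0,dr,Rt=plan(s,xyz,[np.cos(a),np.sin(a),0])
    print("shift in current tool axes mm",np.round(d0,1),"turn",np.round(dr,3),"| shift in final axes",np.round(Rt.T@(np.array(xyz)-s["tool_pos"])*1000,1))
E
python3 - <<'E'
from h import *
from plant import r
s=r.get_state();print(np.round(s["q"],2),s["clock"])
show(s,[.5865,-.1325,.12],101.8)
E
```

```text
[ 0.28  0.62 -0.14  1.71  0.12  0.81 -1.03] 1.45
shift in current tool axes mm [ -8.6 118.3  37.9] turn [0.002 0.249 0.001] | shift in final axes [-17.5 118.4  34.4]
```

```bash
python3 -m inch '[[-4.3,30,19,0,0,0],[-4.3,30,19,0,0,0],[0,30,0,0,0.124,0],[0,28,0,0,0.124,0],[0,0,0,0,0,0],[0,0,0,0,0,0]]' 56
python3 - <<'E'
from h import *
from plant import r
s=r.get_state();T=Tw(s);print(np.round(T,4))
d=r.snapshot("wrist");np.savez("pics/w2.npz",T=T,**d);cv2.imwrite("pics/w2.png",d["img"][:,:,::-1])
E
```

```text
clock: 1.95
tool_pos: [0.5861, -0.1324, 0.1199]
eef_rot: [0.551, -0.446, 0.444, -0.548]
contact_force: [0.5, 0.7, 0.7]
opening: 0.638
[[ 2.080e-01 -3.700e-03  9.781e-01  5.861e-01]
 [-9.781e-01 -9.000e-04  2.080e-01 -1.324e-01]
 [ 2.000e-04 -1.000e+00 -3.800e-03  1.199e-01]
 [ 0.000e+00  0.000e+00  0.000e+00  1.000e+00]]
```

View pics/w2.png

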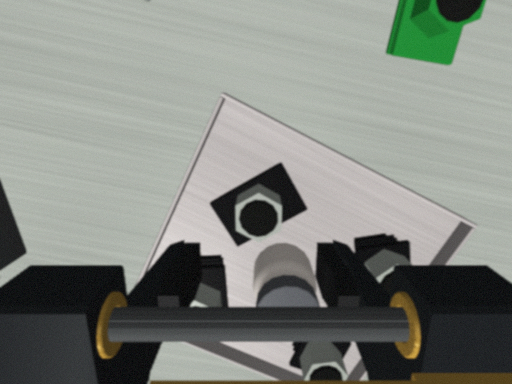

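```bash
cat >> h.py <<'E'
def pads(d,T,z,box):
    Tc=T@d["tool_from_camera"];x0,y0,x1,y1=box
    m=(d["img"][y0:y1,x0:x1].max(2)<60).astype(np.uint8)
    n,lab,st,ce=cv2.connectedComponentsWithStats(m)
    for i in range(1,n):
        if st[i][4]<200: continue
        c=ce[i]+[x0,y0];P=ray(d,c,z,Tc)
        print(st[i].tolist(),np.round(c,1),"pad world",np.round(P,4),"tool mm",np.round((np.linalg.inv(T)@np.r_[P[0],1])[:3]*1000,1))
E
python3 - <<'E'
from h import *
d=dict(np.load("pics/w2.npz"))
pads(d,d["T"],.066,(205,155,312,238))
E
```

```text
[6, 9, 95, 74, 2071] [260.8 196.7] pad world [[ 0.6022 -0.1306  0.066 ]] tool mm [ 1.7 53.9 16.3]
[35, 46, 37, 35, 1010] [258.2 217.6] pad world [[ 0.5883 -0.1319  0.066 ]] tool mm [ 0.  53.9  2.4]
```

```bash
python3 -m inch '[[0,20,2,0.004,0,0],[0,20,0,0,0,0],[0,20,0,0,0,0],[0,12,0,0,0,0],[0,6,0,0,0,0],[0,0,0,0,0,0]]' 56
python3 - <<'E'
from h import *
from plant import r
s=r.get_state();T=Tw(s);print(np.round(T,4),s["contact_force"])
d=r.snapshot("wrist");np.savez("pics/w3.npz",T=T,**d);cv2.imwrite("pics/w3.png",d["img"][:,:,::-1])
E
```

```text
clock: 2.5
tool_pos: [0.5901, -0.1306, 0.0429]
eef_rot: [-0.548, 0.444, -0.446, 0.551]
contact_force: [-1.4, 0.4, -0.1]
opening: 0.639
[[ 2.075e-01  4.000e-03  9.782e-01  5.901e-01]
 [-9.782e-01  8.000e-04  2.075e-01 -1.306e-01]
 [ 1.000e-04 -1.000e+00  4.100e-03  4.290e-02]
 [ 0.000e+00  0.000e+00  0.000e+00  1.000e+00]] [-1.44248345  0.37230225 -0.13827533]
```

View pics/w3.png

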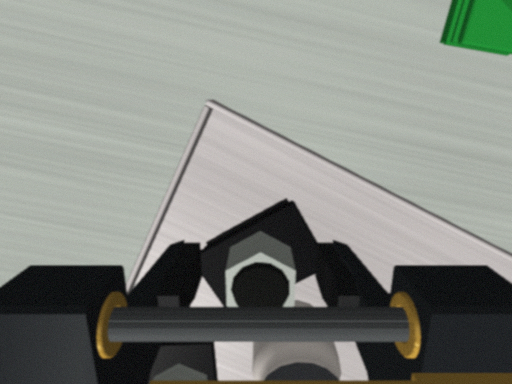

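```bash
python3 -m inch '[[0,0,0,0,0,0]]'
python3 - <<'E'
from h import *
from plant import r
d=dict(np.load("pics/w3.npz"))
pads(d,d["T"],.066,(225,255,300,308))
s=r.get_state();print(np.round(Tw(s),4))
E
```

```text
clock: 2.63
tool_pos: [0.591, -0.1305, 0.0441]
eef_rot: [-0.548, 0.443, -0.447, 0.551]
contact_force: [0.2, -0.2, 0.4]
opening: 0.634
[7, 8, 57, 45, 2113] [260.1 286.6] pad world [[ 0.59   -0.1314  0.066 ]] tool mm [  0.8 -23.1  -0.1]
[[ 2.074e-01  6.300e-03  9.782e-01  5.910e-01]
 [-9.783e-01  4.000e-04  2.074e-01 -1.305e-01]
 [ 1.000e-03 -1.000e+00  6.200e-03  4.410e-02]
 [ 0.000e+00  0.000e+00  0.000e+00  1.000e+00]]
```

```bash
python3 -m inch '[[0,1,-2,-0.004,0,0],[0,0,0,0,0,0],[0,0,0,0,0,0]]'
python3 - <<'E'
from h import *
from plant import r
s=r.get_state();T=Tw(s);print(np.round(T,4))
d=r.snapshot("wrist");im=d["img"]
g=im.max(2)
print(g[255:312:2,260]); print(g[285,225:300:2])
c=np.argwhere((g[258:308,222:300]<60));
E
```

```text
clock: 2.88
tool_pos: [0.5883, -0.1305, 0.0423]
eef_rot: [-0.549, 0.445, -0.445, 0.55]
contact_force: [-0.3, 0.1, 0.5]
opening: 0.636
[[ 2.074e-01  8.000e-04  9.782e-01  5.883e-01]
 [-9.782e-01 -3.000e-04  2.074e-01 -1.305e-01]
 [ 4.000e-04 -1.000e+00  7.000e-04  4.230e-02]
 [ 0.000e+00  0.000e+00  0.000e+00  1.000e+00]]
[185 184 113  18  14  25  26  21  27  24  23  19  25  22  25  20  24  21
  25  18  25  30  26  27  25  30  39  36  36]
[ 56 162 194 156  41  20  24  22  27  20  30  24  28  28  23  23  25  28
  20  26  28  33  24  25  18  26  29  23  21  24  20  23  57 166 182 178
 187 193]
```

```bash
python3 -m inch '[[0,0,0,0,0,0],[0,0,0,0,0,0],[0,0,0,0,0,0],[0,0,0,0,0,0],[0,0,0,0,0,0],[0,0,0,0,0,0]]' 20 45
python3 -m inch '[[0,-8,0,0,0,0],[0,-20,0,0,0,0],[0,-20,0,0,0,0],[0,0,0,0,0,0]]'
python3 - <<'E'
from h import *
from plant import r
s=r.get_state();T=Tw(s);print(np.round(T,4))
d=r.snapshot("wrist");cv2.imwrite("pics/w4.png",d["img"][:,:,::-1])
d=r.snapshot("side");cv2.imwrite("pics/s4.png",d["img"][:,:,::-1])
E
```

```text
clock: 3.43
tool_pos: [0.5881, -0.1305, 0.0417]
eef_rot: [0.549, -0.445, 0.445, -0.549]
contact_force: [-0.5, 0.9, 0.8]
opening: 0.337
clock: 3.77
tool_pos: [0.5905, -0.131, 0.0934]
eef_rot: [-0.548, 0.443, -0.447, 0.55]
contact_force: [1.5, -0.8, -0.4]
opening: 0.337
[[ 0.207   0.0062  0.9783  0.5905]
 [-0.9783 -0.0011  0.207  -0.131 ]
 [ 0.0024 -1.      0.0058  0.0934]
 [ 0.      0.      0.      1.    ]]
```

View pics/w4.png

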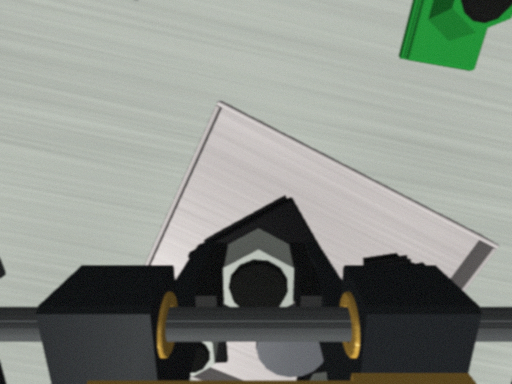

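View pics/s4.png

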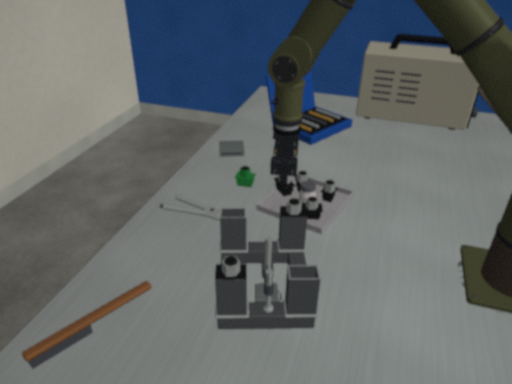

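```bash
python3 -m inch '[[0,-41,0,0,0,0],[0,-41,0,0,0,0],[0,-41,0,0,0,0],[0,-41,0,0,0,0],[-32,0,15,0,0,0],[-32,0,15,0,0,0],[-32,0,15,0,0,0],[-32,0,15,0,0,0],[-32,0,15,0,0,0]]'
python3 -m inch '[[0,0,0,0,-0.12,0],[0,0,0,0,-0.12,0],[0,0,0,0,-0.12,0],[0,0,0,0,-0.12,0],[0,0,0,0,-0.12,0],[0,0,0,0,-0.12,0],[0,0,0,0,-0.12,0],[0,0,0,0,-0.12,0],[0,0,0,0,-0.12,0],[0,0,0,0,-0.095,0],[0,0,0,0,0,0],[0,0,0,0,0,0]]'
python3 - <<'E'
from h import *
from plant import r
s=r.get_state();T=Tw(s);print(np.round(T,4),np.round(s["q"],2))
d=r.snapshot("wrist");np.savez("pics/w5.npz",T=T,**d);cv2.imwrite("pics/w5.png",d["img"][:,:,::-1])
E
```

```text
clock: 4.62
tool_pos: [0.6276, 0.0432, 0.2525]
eef_rot: [0.55, -0.446, 0.445, -0.549]
contact_force: [0.1, -0.6, -0.4]
opening: 0.331
clock: 5.62
tool_pos: [0.6277, 0.0414, 0.2526]
eef_rot: [0.704, -0.068, 0.066, -0.704]
contact_force: [0.0, 0.6, -0.6]
opening: 0.333
[[ 9.821e-01 -2.100e-03  1.886e-01  6.277e-01]
 [-1.886e-01  0.000e+00  9.821e-01  4.140e-02]
 [-2.100e-03 -1.000e+00 -4.000e-04  2.526e-01]
 [ 0.000e+00  0.000e+00  0.000e+00  1.000e+00]] [ 0.07  0.7  -0.38  1.53  0.29  0.97 -0.58]
```

View pics/w5.png

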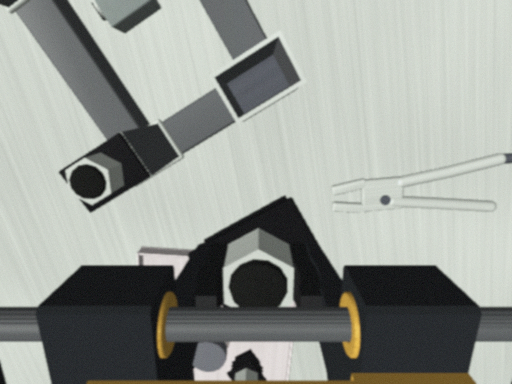

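```bash
cat >> h.py <<'E'
def bore(d,T,seed,thr,r=60,z=.14):
    Tc=T@d["tool_from_camera"];g=d["img"].max(2);x0,y0=max(seed[0]-r,0),max(seed[1]-r,0)
    m=(g[y0:seed[1]+r,x0:seed[0]+r]<thr).astype(np.uint8)
    n,lab=cv2.connectedComponents(m,connectivity=4)
    k=lab[seed[1]-y0,seed[0]-x0]
    c=np.argwhere(lab==k)[:,::-1].astype(np.float32)+[x0,y0]
    P=ray(d,c,z,Tc)[:,:2].astype(np.float32)*1000
    q=cv2.minAreaRect(P);b=cv2.boxPoints(q)
    (w,h),a=q[1],q[2]
    if h>w:a-=90
    cen=np.r_[np.array(q[0])/1000,z]
    print("n",len(c),"px box",c.min(0),c.max(0),"rect mm",np.round(q[0],1),np.round(q[1],1),"long axis deg",round(a,2),"tool mm",np.round((np.linalg.inv(T)@np.r_[cen,1])[:3]*1000,1))
E
python3 - <<'E'
from h import *
d=dict(np.load("pics/w5.npz"));g=d["img"].max(2)
print(g[60:125:2,258]);print(g[80,205:310:2])
for t in(120,140,160,180): bore(d,d["T"],(260,85),t)
cv2.imwrite("pics/w5z.png",cv2.resize(d["img"][20:250,190:320,::-1],None,fx=2.6*1,fy=2.6,interpolation=cv2.INTER_CUBIC)[:598])
E
```

```text
[ 41  51  91  97 102 103 108 104 102 100 101  97  96  97 104 100  99 105
 100  99 103 100  97 175 217 204 172 204 208 207 205 210 208]
[214 217 216 220 222 194  75  44  43  42  44  37  52  69  89  98  99  99
 103 104 104 102  99 104 101 101 102 101  97 103  98 100 103 101 101 101
 106 105 101 102  96  84  79  81  75  75  80 124 205 221 222 211 209]
n 3454 px box [216.  38.] [299. 116.] rect mm [643.3 129.4] [52.7 32.9] long axis deg 19.48 tool mm [ -1.  112.6  89.4]
n 3524 px box [215.  38.] [299. 116.] rect mm [643.3 129.3] [53.2 33.4] long axis deg 19.57 tool mm [ -1.  112.6  89.3]
n 3597 px box [215.  37.] [299. 117.] rect mm [643.3 129.4] [53.4 33.8] long axis deg 19.54 tool mm [ -1.  112.6  89.4]
n 3685 px box [215.  37.] [300. 117.] rect mm [643.3 129.3] [54.  34.2] long axis deg 19.52 tool mm [ -1.  112.6  89.3]
```

View pics/w5z.png

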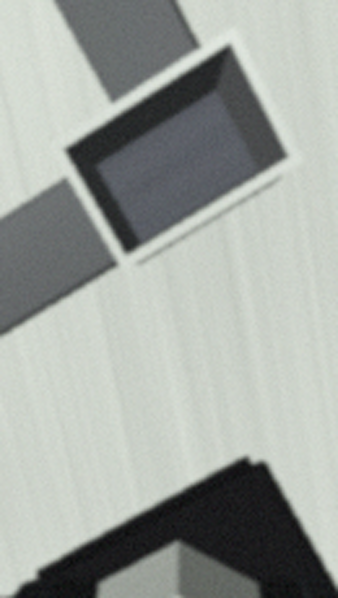

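```bash
cat >> h.py <<'E'
def held(d,zb=-24.2):
    g=d["img"].max(2)
    m=(g[250:308,225:296]<75).astype(np.uint8);n,lab,st,ce=cv2.connectedComponentsWithStats(m)
    k=lab[285-250,258-225]
    cs,_=cv2.findContours((lab==k).astype(np.uint8),cv2.RETR_EXTERNAL,cv2.CHAIN_APPROX_NONE)
    p=cs[0][:,0,:]+[225,250];p=p[(p[:,1]<298)]
    A=np.c_[2*p,np.ones(len(p))];s=np.linalg.lstsq(A,(p**2).sum(1),rcond=None)[0]
    rad=np.sqrt(s[2]+s[0]**2+s[1]**2)
    M=d["tool_from_camera"];dc=np.linalg.inv(d["mtx"])@[s[0],s[1],1];v=M[:3,:3]@dc;o=M[:3,3]
    P=o+v*((zb/1000-o[1])/v[1]);print("pad centre px",np.round(s[:2],1),"r",round(rad,1),"tool mm",np.round(P*1000,2))
E
python3 - <<'E'
from h import *
held(dict(np.load("pics/w5.npz")))
E
```

```text
pad centre px [258.1 287.5] r 27.7 tool mm [ -0.32 -24.2    0.42]
```

```bash
python3 -m inch '[[-0.7,0,30,0,-0.006,0],[0,0,30,0,0,0],[0,0,29.3,0,0,0],[0,22,0,0,0,0],[0,22,0,0,0,0],[0,20,0,0,0,0],[0,0,0,0,0,0],[0,0,0,0,0,0]]' - 50
python3 - <<'E'
from h import *
from plant import r
s=r.get_state();T=Tw(s);print(np.round(T,4))
d=r.snapshot("wrist");np.savez("pics/w6.npz",T=T,**d);cv2.imwrite("pics/w6.png",d["img"][:,:,::-1])
d=r.snapshot("side");a=d["img"][130:330,170:340,::-1];cv2.imwrite("pics/s6.png",cv2.resize(a,None,fx=3,fy=3))
E
```

```text
clock: 6.33
tool_pos: [0.6431, 0.1294, 0.1888]
eef_rot: [0.705, -0.065, 0.063, -0.704]
contact_force: [0.4, -0.5, 0.0]
opening: 0.334
[[ 0.9835 -0.0025  0.1811  0.6431]
 [-0.1811 -0.0011  0.9835  0.1294]
 [-0.0023 -1.     -0.0015  0.1888]
 [ 0.      0.      0.      1.    ]]
```

View pics/w6.png

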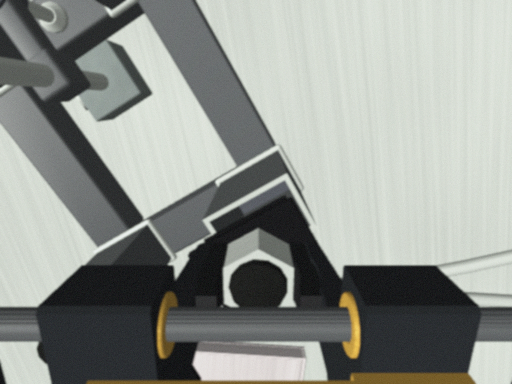

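View pics/s6.png

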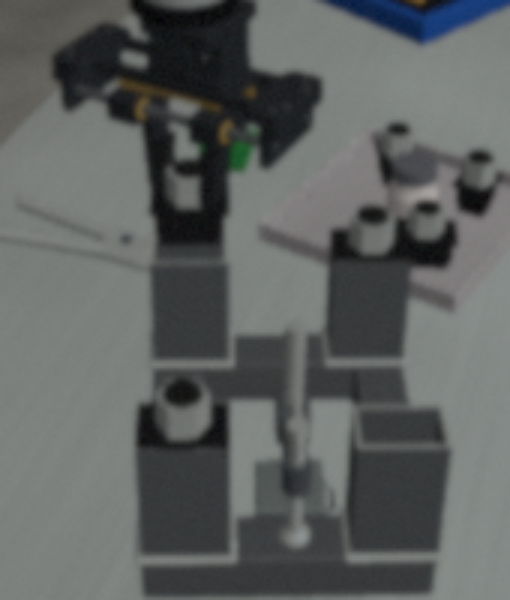

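```bash
cat >> h.py <<'E'
def overlay(d,T,name,zrim=.14,off=(0,0),foot=(-.3,.4),rel=30,crop=(150,140,360,300)):
    im=d["img"][:,:,::-1].copy();im=cv2.resize(im,None,fx=3,fy=3,interpolation=cv2.INTER_CUBIC)
    y=(T[2,3]-zrim)*1000;a=np.radians(rel);C=np.linalg.inv(d["tool_from_camera"])
    ex=np.array([np.cos(a),0,np.sin(a)]);ey=np.array([-np.sin(a),0,np.cos(a)])
    for w,h,col in((30,20,(0,0,255)),(27,17,(0,255,0))):
        P=[np.array([foot[0]+off[0],y,foot[1]+off[1]])+i*w*ex+j*h*ey for i,j in((1,1),(1,-1),(-1,-1),(-1,1))]
        P=np.array(P)/1000;c=P@C[:3,:3].T+C[:3,3];p=c@d["mtx"].T;p=p[:,:2]/p[:,2:]
        cv2.polylines(im,[np.round(p*3+1).astype(int)],True,col,1)
    x0,y0,x1,y1=crop;cv2.imwrite(name,im[y0*3:y1*3,x0*3:x1*3])
E
python3 - <<'E'
from h import *
d=dict(np.load("pics/w6.npz"));overlay(d,d["T"],"pics/w6o.png")
E
```

View pics/w6o.png

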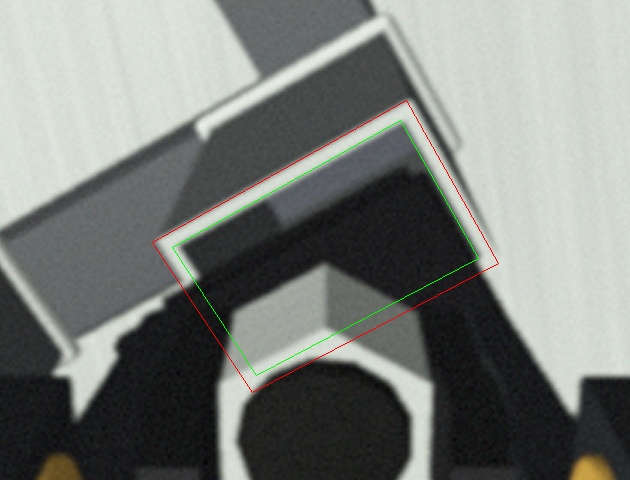

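```bash
python3 -m inch '[[0,6,0,0,0,0],[0,6,0,0,0,0],[0,5,0,0,0,0],[0,5,0,0,0,0],[0,0,0,0,0,0]]'
python3 -m inch '[[0,4,0,0,0,0],[0,0,0,0,0,0]]'
```

```text
clock: 6.85
tool_pos: [0.6437, 0.1304, 0.1669]
eef_rot: [-0.704, 0.064, -0.064, 0.705]
contact_force: [0.6, 1.4, -1.1]
opening: 0.333
clock: 7.02
tool_pos: [0.6437, 0.1304, 0.1632]
eef_rot: [-0.704, 0.064, -0.064, 0.705]
contact_force: [-0.3, 2.5, -1.6]
opening: 0.333
```

```bash
python3 -m inch '[[0,4,0.5,0,0,0],[0,4,0,0,0,0],[0,4,0,0,0,0],[0,0,0,0,0,0]]' - 60
python3 -m inch '[[0,2,0,0,0,0],[0,0,0,0,0,0]]'
python3 -m inch '[[0,2,0,0,0,0],[0,0,0,0,0,0]]'
```

```text
clock: 7.35
tool_pos: [0.6442, 0.1307, 0.1515]
eef_rot: [-0.704, 0.064, -0.064, 0.705]
contact_force: [0.8, 3.4, -2.1]
opening: 0.337
clock: 7.52
tool_pos: [0.6443, 0.1307, 0.1499]
eef_rot: [-0.704, 0.063, -0.064, 0.705]
contact_force: [1.1, 4.1, 2.4]
opening: 0.336
clock: 7.68
tool_pos: [0.6444, 0.1308, 0.1487]
eef_rot: [-0.704, 0.063, -0.064, 0.705]
contact_force: [0.1, 4.0, 7.5]
opening: 0.34
```

```bash
python3 -m inch '[[0,2,0,0,0,0],[0,0,0,0,0,0]]'
python3 -m inch '[[0,2,0,0,0,0],[0,0,0,0,0,0]]'
python3 - <<'E'
from h import *
from plant import r
s=r.get_state();T=Tw(s);print(np.round(T,4))
d=r.snapshot("wrist");np.savez("pics/w7.npz",T=T,**d);cv2.imwrite("pics/w7.png",d["img"][100:320,130:390,::-1].repeat(3,0).repeat(3,1)[:600]);held(d)
d=r.snapshot("side");a=d["img"][130:330,170:340,::-1];cv2.imwrite("pics/s7.png",cv2.resize(a,None,fx=3,fy=3))
E
```

```text
clock: 7.85
tool_pos: [0.6444, 0.1308, 0.1487]
eef_rot: [-0.704, 0.063, -0.065, 0.705]
contact_force: [-5.1, 1.4, 18.4]
opening: 0.33
clock: 8.02
tool_pos: [0.6444, 0.1308, 0.1486]
eef_rot: [-0.704, 0.063, -0.065, 0.704]
contact_force: [-7.8, 1.1, 30.7]
opening: 0.329
[[ 9.836e-01  2.800e-03  1.802e-01  6.444e-01]
 [-1.802e-01  5.000e-04  9.836e-01  1.308e-01]
 [ 2.700e-03 -1.000e+00  1.000e-03  1.486e-01]
 [ 0.000e+00  0.000e+00  0.000e+00  1.000e+00]]
pad centre px [258.  287.5] r 27.8 tool mm [ -0.35 -24.2    0.39]
```

View pics/w7.png

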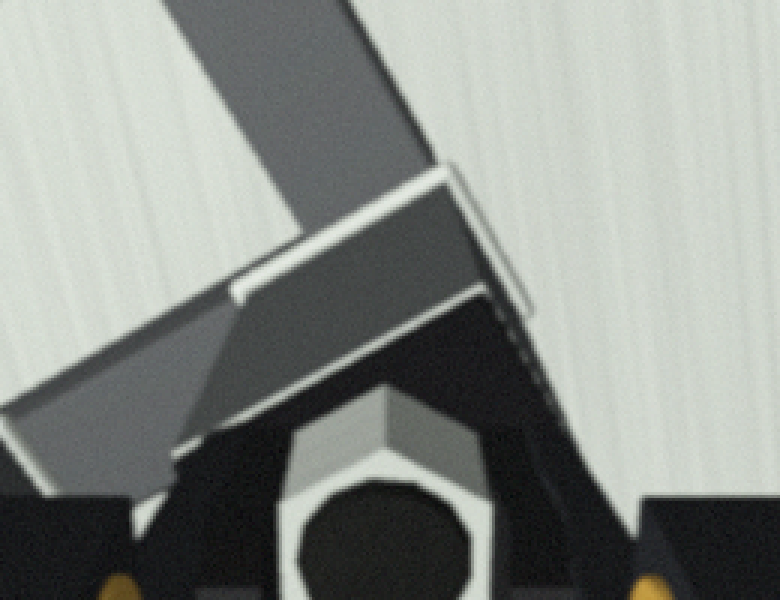

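View pics/s7.png

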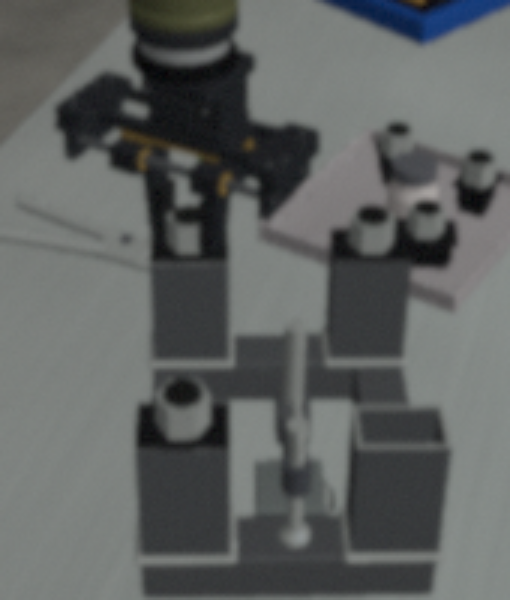

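```bash
python3 -m inch '[[0,-2,0,0,0,0],[0,-2,0,0,0,0],[0,0,0,0,0,0]]'
python3 -m inch '[[0,0,0,0,0,0],[0,0,0,0,0,0],[0,0,0,0,0,0],[0,0,0,0,0,0]]' 56
python3 -m inch '[[0,-10,0,0,0,0],[0,-30,0,0,0,0],[0,-30,0,0,0,0],[0,-30,0,0,0,0],[0,0,0,0,0,0]]'
python3 - <<'E'
from h import *
from plant import r
s=r.get_state();T=Tw(s);print(np.round(T,4))
d=r.snapshot("wrist");np.savez("pics/w8.npz",T=T,**d);cv2.imwrite("pics/w8.png",d["img"][:,:,::-1])
show(s,[.501,-.1055,.25],164.56)
E
```

```text
clock: 8.37
tool_pos: [0.6444, 0.1307, 0.1487]
eef_rot: [-0.704, 0.063, -0.064, 0.705]
contact_force: [-1.0, 4.4, 9.4]
opening: 0.328
clock: 8.7
tool_pos: [0.6435, 0.1285, 0.1467]
eef_rot: [0.705, -0.065, 0.064, -0.703]
contact_force: [-0.0, 0.3, 0.2]
opening: 0.611
clock: 9.12
tool_pos: [0.6474, 0.1312, 0.2548]
eef_rot: [-0.703, 0.06, -0.068, 0.706]
contact_force: [-0.1, -0.1, 0.2]
opening: 0.639
[[ 0.9835  0.0113  0.1807  0.6474]
 [-0.1808  0.0033  0.9835  0.1312]
 [ 0.0105 -0.9999  0.0053  0.2548]
 [ 0.      0.      0.      1.    ]]
shift in current tool axes mm [-101.2    2.4 -259.3] turn [-0.006  0.088  0.01 ] | shift in final axes [ -78.1    4.8 -267.1]
```

View pics/w8.png

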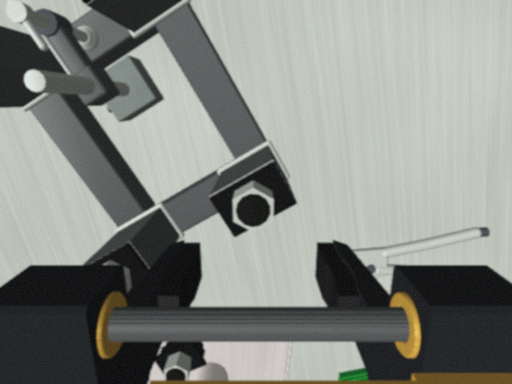

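```bash
python3 -m inch '[[-14.5,0,-37,0,0,0],[-14.5,0,-37,0,0,0],[-14.5,0,-37,0,0,0],[-14.5,0,-37,0,0,0],[-14.5,0,-37,0,0,0],[-14.5,0,-37,0,0,0],[-14.5,0,-37,0,0,0],[0,35,0,0,0.088,0],[0,35,0,0,0,0],[0,35,0,0,0,0],[0,20,0,0,0,0],[0,0,0,0,0,0]]' 
python3 -m inch '[[0,0,0,0,0,0],[0,0,0,0,0,0]]'
python3 - <<'E'
from h import *
from plant import r
s=r.get_state();T=Tw(s);print(np.round(T,4))
d=r.snapshot("wrist");np.savez("pics/w9.npz",T=T,**d);cv2.imwrite("pics/w9.png",d["img"][:,:,::-1])
pads(d,T,.066,(190,130,330,300))
E
```

```text
clock: 10.17
tool_pos: [0.4939, -0.1064, 0.1187]
eef_rot: [0.701, -0.098, 0.091, -0.701]
contact_force: [-1.2, 0.0, 0.7]
opening: 0.632
clock: 10.33
tool_pos: [0.498, -0.1064, 0.1235]
eef_rot: [0.701, -0.094, 0.095, -0.701]
contact_force: [0.2, -0.1, -0.1]
opening: 0.639
[[ 9.641e-01  1.100e-03  2.657e-01  4.980e-01]
 [-2.657e-01 -2.000e-04  9.641e-01 -1.064e-01]
 [ 1.100e-03 -1.000e+00  1.000e-04  1.235e-01]
 [ 0.000e+00  0.000e+00  0.000e+00  1.000e+00]]
[23, 31, 94, 81, 2081] [261.1 196.1] pad world [[ 0.5039 -0.0916  0.066 ]] tool mm [ 1.6 57.6 15.9]
[52, 67, 36, 35, 988] [259.6 214.1] pad world [[ 0.4997 -0.103   0.066 ]] tool mm [ 0.7 57.5  3.8]
[0, 112, 11, 58, 527] [194.3 268.9] pad world [[ 0.4465 -0.1292  0.066 ]] tool mm [-43.7  57.5 -35.7]
[115, 113, 25, 57, 772] [322.2 268.4] pad world [[ 0.5305 -0.152   0.066 ]] tool mm [ 43.3  57.6 -35.3]
```

View pics/w9.png

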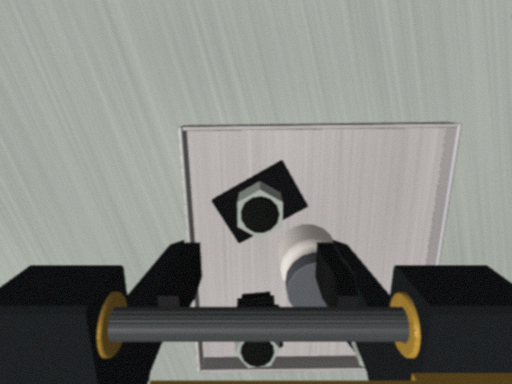

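```bash
python3 -m inch '[[0.5,20,3.2,0,0,0],[0,20,0,0,0,0],[0,20,0,0,0,0],[0,12,0,0,0,0],[0,9,0,0,0,0],[0,0,0,0,0,0],[0,0,0,0,0,0]]' 56
python3 - <<'E'
from h import *
from plant import r
s=r.get_state();T=Tw(s);print(np.round(T,4),s["contact_force"])
d=r.snapshot("wrist");cv2.imwrite("pics/w10.png",d["img"][:,:,::-1]);held(d,(T[2,3]-.066)*1000)
E
```

```text
clock: 10.97
tool_pos: [0.4994, -0.1036, 0.0425]
eef_rot: [0.701, -0.094, 0.095, -0.701]
contact_force: [0.6, 0.2, -0.2]
opening: 0.638
[[ 9.640e-01  1.200e-03  2.658e-01  4.994e-01]
 [-2.658e-01 -2.000e-04  9.640e-01 -1.036e-01]
 [ 1.200e-03 -1.000e+00  1.000e-04  4.250e-02]
 [ 0.000e+00  0.000e+00  0.000e+00  1.000e+00]] [ 0.58239742  0.18252424 -0.23273804]
pad centre px [259.1 284.9] r 27.8 tool mm [  0.09 -23.54   1.19]
```

View pics/w10.png

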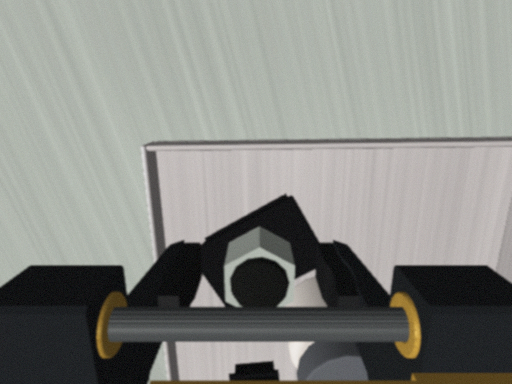

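Well placed (about 1 mm off along the pads). Small correction, close, lift.

```bash
python3 -m inch '[[0,0.5,0.8,0,0,0],[0,0,0,0,0,0],[0,0,0,0,0,0]]'
python3 -m inch '[[0,0,0,0,0,0],[0,0,0,0,0,0],[0,0,0,0,0,0],[0,0,0,0,0,0],[0,0,0,0,0,0],[0,0,0,0,0,0]]' 20 50
python3 -m inch '[[0,-8,0,0,0,0],[0,-25,0,0,0,0],[0,-30,0,0,0,0],[0,-40,0,0,0,0],[0,-40,0,0,0,0],[0,-40,0,0,0,0],[0,-27,0,0,0,0],[0,0,0,0,0,0],[0,0,0,0,0,0]]'
python3 - <<'E'
from h import *
from plant import r
s=r.get_state();T=Tw(s);print(np.round(T,4))
d=r.snapshot("wrist");cv2.imwrite("pics/w11.png",d["img"][:,:,::-1]);held(d)
a=np.radians(-10.5);z=np.array([-np.sin(a),np.cos(a)]);L=np.array([.449,.273])-.09*z;print(L)
show(s,[L[0],L[1],.2526],-10.5)
E
```

```text
clock: 11.27
tool_pos: [0.4995, -0.1028, 0.0419]
eef_rot: [-0.701, 0.094, -0.095, 0.701]
contact_force: [-1.6, -1.3, -0.2]
opening: 0.636
clock: 11.77
tool_pos: [0.4991, -0.1028, 0.0412]
eef_rot: [0.701, -0.095, 0.095, -0.701]
contact_force: [0.3, 1.1, 0.9]
opening: 0.331
clock: 12.52
tool_pos: [0.4994, -0.103, 0.2528]
eef_rot: [0.701, -0.094, 0.096, -0.701]
contact_force: [0.2, -0.3, -1.0]
opening: 0.336
[[ 9.639e-01  3.100e-03  2.662e-01  4.994e-01]
 [-2.662e-01 -9.000e-04  9.639e-01 -1.030e-01]
 [ 3.200e-03 -1.000e+00 -0.000e+00  2.528e-01]
 [ 0.000e+00  0.000e+00  0.000e+00  1.000e+00]]
pad centre px [257.9 288. ] r 28.2 tool mm [ -0.38 -24.2    0.13]
[0.4325988  0.18450706]
shift in current tool axes mm [-140.9   -0.3  259.4] turn [ 0.    -0.086  0.003] | shift in final axes [-1.181e+02  2.000e-01  2.705e+02]
```

View pics/w11.png

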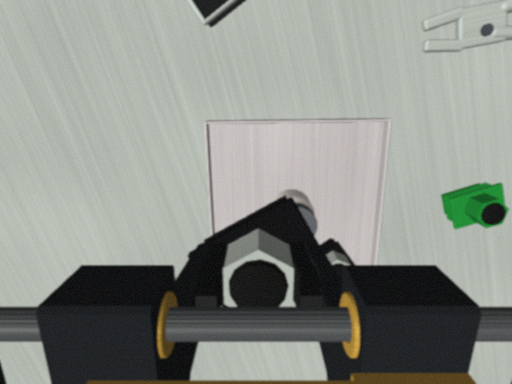

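```bash
python3 -m inch '[[-17.6,0,32.4,0,0,0],[-17.6,0,32.4,0,0,0],[-17.6,0,32.4,0,0,0],[-17.6,0,32.4,0,0,0],[-17.6,0,32.4,0,0,0],[-17.6,0,32.4,0,0,0],[-17.6,0,32.4,0,0,0],[-17.6,0,32.4,0,0,0],[0,0,0,0,-0.086,0],[0,0,0,0,0,0],[0,0,0,0,0,0],[0,0,0,0,0,0]]'
python3 - <<'E'
from h import *
from plant import r
s=r.get_state();T=Tw(s);print(np.round(T,4))
d=r.snapshot("wrist");np.savez("pics/w12.npz",T=T,**d);cv2.imwrite("pics/w12.png",d["img"][:,:,::-1]);held(d)
E
```

```text
clock: 13.57
tool_pos: [0.4318, 0.1826, 0.25]
eef_rot: [0.705, -0.067, 0.065, -0.703]
contact_force: [-0.2, -0.3, -0.9]
opening: 0.335
[[ 0.9825 -0.0024  0.1861  0.4318]
 [-0.1861 -0.0024  0.9825  0.1826]
 [-0.0019 -1.     -0.0028  0.25  ]
 [ 0.      0.      0.      1.    ]]
pad centre px [257.9 288.1] r 27.9 tool mm [ -0.38 -24.2    0.14]
```

View pics/w12.png

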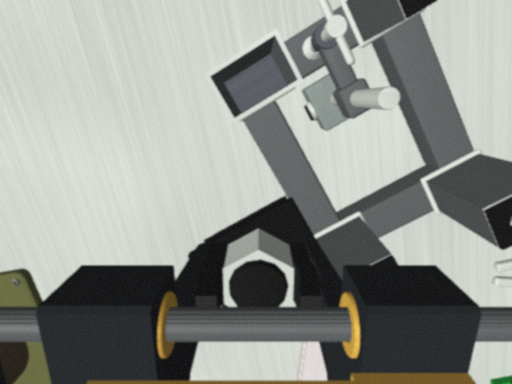

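Run:
```python
from h import *
d=dict(np.load("pics/w12.npz"))
for t in(140,160,180): bore(d,d["T"],(256,82),t)
print(np.degrees(np.arctan2(d["T"][1,0],d["T"][0,0])))
# predicted from leg b home (.6444,.1308) with yaw 19.5
a=np.radians(19.5);v=np.array([-.14,.2]);print(np.array([.6444,.1308])+[v[0]*np.cos(a)-v[1]*np.sin(a),v[0]*np.sin(a)+v[1]*np.cos(a)])
```

```text
n 3604 px box [211.  36.] [296. 116.] rect mm [444.6 271.2] [53.2 33.3] long axis deg 19.54 tool mm [ -3.7 109.8  89.7]
n 3677 px box [211.  36.] [296. 116.] rect mm [444.6 271.2] [53.4 33.7] long axis deg 19.34 tool mm [ -3.8 109.8  89.7]
n 3759 px box [210.  36.] [296. 117.] rect mm [444.7 271.1] [54.  34.2] long axis deg 19.53 tool mm [ -3.7 109.8  89.6]
-10.724409356690703
[0.44566882 0.27259534]
```

```bash
python3 -m inch '[[-3.4,0,30,0,-0.004,0],[0,0,30,0,0,0],[0,0,30.5,0,0,0],[0,22,0,0,0,0],[0,22,0,0,0,0],[0,17,0,0,0,0],[0,0,0,0,0,0],[0,0,0,0,0,0],[0,0,0,0,0,0]]'
python3 - <<'E'
from h import *
from plant import r
s=r.get_state();T=Tw(s);print(np.round(T,4))
d=r.snapshot("wrist");overlay(d,T,"pics/w13.png",foot=(-.38,.14))
E
```

```text
clock: 14.37
tool_pos: [0.4459, 0.2738, 0.1909]
eef_rot: [-0.704, 0.064, -0.064, 0.704]
contact_force: [-0.2, 0.3, -0.2]
opening: 0.334
[[ 9.837e-01  1.000e-03  1.801e-01  4.459e-01]
 [-1.801e-01  4.000e-04  9.837e-01  2.738e-01]
 [ 9.000e-04 -1.000e+00  5.000e-04  1.909e-01]
 [ 0.000e+00  0.000e+00  0.000e+00  1.000e+00]]
```

View pics/w13.png

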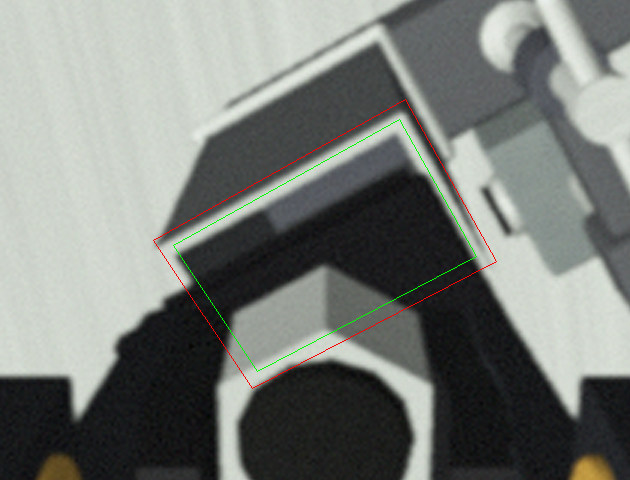

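```bash
python3 -m inch '[[0,6,-0.9,0,0,0],[0,6,0,0,0,0],[0,5,0,0,0,0],[0,5,0,0,0,0],[0,0,0,0,0,0]]'
python3 -m inch '[[0,4,0,0,0,0],[0,0,0,0,0,0]]'
```

```text
clock: 14.83
tool_pos: [0.4448, 0.2732, 0.1672]
eef_rot: [0.704, -0.063, 0.063, -0.704]
contact_force: [1.0, -0.0, -1.5]
opening: 0.332
clock: 15.0
tool_pos: [0.4448, 0.2733, 0.1636]
eef_rot: [0.704, -0.063, 0.063, -0.704]
contact_force: [0.4, 0.1, -1.1]
opening: 0.337
```

Slid in freely with little side force; now pressing home.

```bash
python3 -m inch '[[0,4,0,0,0,0],[0,4,0,0,0,0],[0,4,0,0,0,0],[0,0,0,0,0,0]]' - 60
python3 -m inch '[[0,2,0,0,0,0],[0,2,0,0,0,0],[0,0,0,0,0,0]]'
python3 -m inch '[[0,2,0,0,0,0],[0,0,0,0,0,0]]'
python3 -m inch '[[0,2,0,0,0,0],[0,0,0,0,0,0]]'
```

```text
clock: 15.33
tool_pos: [0.4451, 0.2735, 0.1517]
eef_rot: [-0.704, 0.063, -0.063, 0.704]
contact_force: [2.5, 0.9, -5.0]
opening: 0.334
clock: 15.58
tool_pos: [0.4453, 0.2736, 0.1482]
eef_rot: [-0.704, 0.063, -0.063, 0.704]
contact_force: [1.9, 0.8, -0.2]
opening: 0.336
clock: 15.75
tool_pos: [0.4453, 0.2736, 0.1481]
eef_rot: [-0.704, 0.063, -0.064, 0.704]
contact_force: [-2.4, -2.4, 19.3]
opening: 0.329
clock: 15.92
tool_pos: [0.4453, 0.2736, 0.148]
eef_rot: [-0.704, 0.062, -0.064, 0.704]
contact_force: [-5.2, -4.6, 37.9]
opening: 0.336
```

```bash
python3 -m inch '[[0,-2,0,0,0,0],[0,-2,0,0,0,0],[0,-1,0,0,0,0],[0,0,0,0,0,0]]'
python3 -m inch '[[0,0,0,0,0,0],[0,0,0,0,0,0],[0,0,0,0,0,0],[0,0,0,0,0,0]]' 50
python3 -m inch '[[0,-10,0,0,0,0],[0,-30,0,0,0,0],[0,-30,0,0,0,0],[0,-30,0,0,0,0],[0,-20,0,0,0,0],[0,0,-40,0,0,0],[0,0,-40,0,0,0],[0,0,-20,0,0,0],[0,0,0,0,0,0],[0,0,0,0,0,0],[0,0,0,0,0,0]]'
python3 - <<'E'
from h import *
from plant import r
s=r.get_state();T=Tw(s);print(np.round(T,4),s["contact_force"])
d=r.snapshot("wrist");np.savez("pics/w14.npz",T=T,**d);cv2.imwrite("pics/w14.png",d["img"][:,:,::-1])
d=r.snapshot("side");np.savez("pics/s14.npz",**d);a=d["img"][130:330,170:360,::-1];cv2.imwrite("pics/s14.png",cv2.resize(a,None,fx=3,fy=3))
d=r.snapshot("scene");a=d["img"][110:300,140:400,::-1];cv2.imwrite("pics/c14.png",cv2.resize(a,None,fx=3,fy=3))
E
```

```text
clock: 16.25
tool_pos: [0.4451, 0.2735, 0.149]
eef_rot: [-0.704, 0.063, -0.063, 0.704]
contact_force: [1.8, 1.0, 0.6]
opening: 0.334
clock: 16.58
tool_pos: [0.4445, 0.273, 0.1489]
eef_rot: [0.705, -0.063, 0.063, -0.704]
contact_force: [0.3, 0.6, 0.4]
opening: 0.567
clock: 17.5
tool_pos: [0.4274, 0.1761, 0.2698]
eef_rot: [-0.704, 0.063, -0.063, 0.705]
contact_force: [-0.7, -0.5, 0.7]
opening: 0.565
[[ 9.842e-01  1.200e-03  1.772e-01  4.274e-01]
 [-1.772e-01  1.500e-03  9.842e-01  1.761e-01]
 [ 9.000e-04 -1.000e+00  1.700e-03  2.698e-01]
 [ 0.000e+00  0.000e+00  0.000e+00  1.000e+00]] [-0.70073691 -0.53507115  0.71312796]
```

View pics/w14.png

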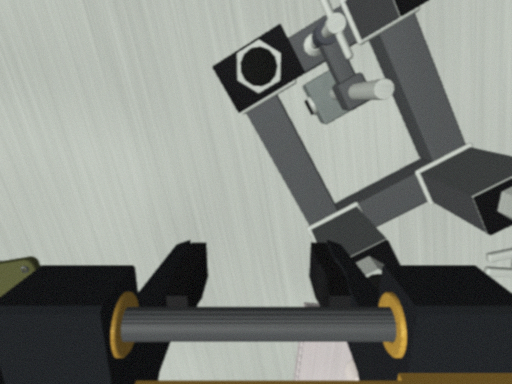

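View pics/s14.png

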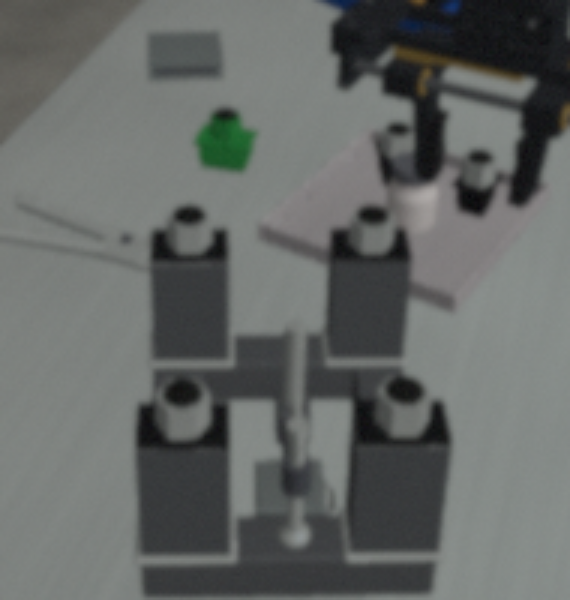

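View pics/c14.png

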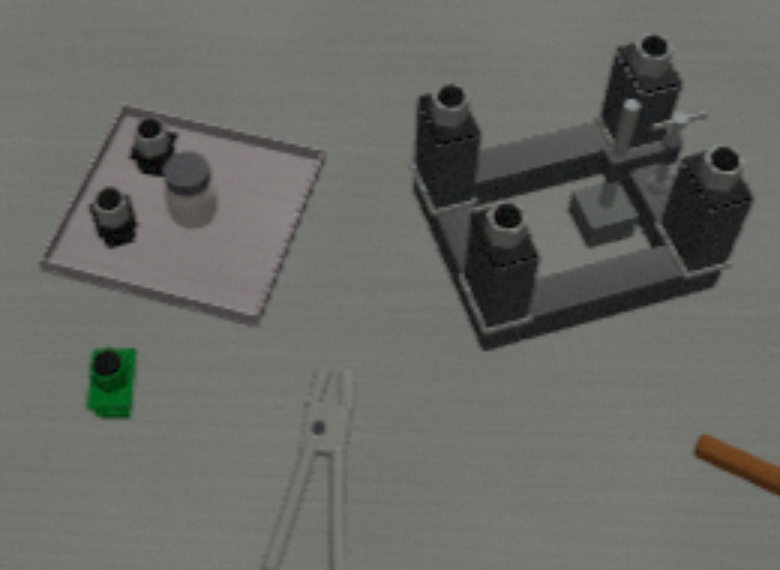

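Run:
```python
from h import *
from plant import r
d=r.snapshot("scene");z=d["range_z"];K=d["mtx"];T=np.linalg.inv(d["camera_from_world"])
v,u=np.mgrid[:384,:512]
X=np.stack([(u-K[0,2])/K[0,0]*z,(v-K[1,2])/K[1,1]*z,z],-1)@T[:3,:3].T+T[:3,3]
for n,(a,b) in dict(legc=(450,97),legb=(508,218),lega=(654,47),legd=(724,160)).items():
    cu,cv=int(a/3+140),int(b/3+110)
    P=X[cv-1:cv+2,cu-1:cu+2].reshape(-1,3);print(n,np.round(np.median(P,0),4))
d=dict(np.load("pics/w14.npz"));pads(d,d["T"],.173,(205,20,305,120))
s=r.get_state();print(s["contact_force"],s["clock"],np.abs(s["qd"]).max())
```

```text
legc [0.5179 0.0829 0.1741]
legb [0.6479 0.1289 0.1729]
lega [0.4488 0.2711 0.1738]
legd [0.5831 0.3155 0.1747]
[9, 5, 91, 86, 2178] [259.7  70.5] pad world [[0.4448 0.2682 0.173 ]] tool mm [ 0.7 97.  93.6]
[37, 28, 34, 37, 1002] [258.4  66. ] pad world [[0.4445 0.2712 0.173 ]] tool mm [-0.2 97.  96.4]
[-0.1145419  -0.15425344  1.3993223 ] 17.7 0.006513410139059744
```

Both new feet stand as high as the factory ones, within about 1–2 mm, and the arm is clear.

```bash
python3 -c "
from plant import r
print(r.finish_job())"
```

```text
the job is handed in; nothing more can be done
None
```

I took both rectangular feet from the tray and pushed one into each open leg, far −y and near +y. I then let go, backed the arm away and handed the job in at about 17.7 s; no verdict was reported.

**How they went in:** Each foot slid in freely, then met a hard stop at the expected height: TCP at 0.1486 m for the first and 0.148 m for the second. Peak push at the stop was about 31 N and 38 N.

**Last checks:**
- **Height:** Scene-camera depth puts the new pad tops at 172.9 and 173.8 mm. Nominal is 173 mm, and the two feet that were already fitted read 174.1 and 174.7 mm.
- **Position and angle:** The wrist camera puts the second foot's pad at (0.4445, 0.2712), matching the leg mouth it had measured at (0.4446, 0.2712). I did not measure the angle of either foot after release, but both look aligned in the pictures.
- **Other objects:** In the last pictures the square feet, jar and pliers look untouched. I did not measure this.

**Disagreements:** The wrist camera read the first leg about 1–2 mm short of where the foot seated. The second leg was off by about the same amount, so I allowed for part of that offset there. The scene and wrist cameras also differ by 2–4 mm horizontally, most of it probably within the stated calibration of about 2 mm.

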